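Check the roller limit switch for the model boat slip

ROBOT

A 6-joint arm with a two-finger parallel gripper is mounted at the origin on the work surface. World frame = base frame: x ahead of the robot, y to its left, z up, the work surface at z = 0. Lengths are in m, angles in rad, forces in N, time in s.
With the tool pointing down it reaches from about 0.35 to 0.775 m from the base axis. Payload 7.3 kg.
Tool frame: the origin (TCP) lies midway between the tips of the shut fingers; the grasp point (between the pads) lies 19 mm behind it; z points along the fingers, y is the direction in which the jaws open and shut (so a half turn about z gives the same grasp; the last joint's range is limited). The gripper opens to 92 mm and grips with 3 to 60 N. Pads are 19 mm wide; open, the fingers measure 130 mm over their backs; the gripper's body (75 mm by 190 mm) begins 47 mm behind the grasp point.
Start: joints at [1.067, 0.342, 1.524, -0, 1.275, -0.146], TCP at [0.184, 0.492, 0.227] pointing down, gripper open.
Joint ranges: [-2.53, 2.53], [-0.77, 2.02], [0.04, 2.7], [-1, 4.14], [0.28, 2.66], [-3.11, 3.11]. Speed limits (rad/s): [2.57, 2.57, 3.14, 3.14, 3.14, 3.14].

INTERFACE

Orientations are given as [roll, pitch, yaw] about the fixed x, y, z axes, in that order (R = Rz(yaw) Ry(pitch) Rx(roll)).
In Python, from cell import robot, imaging gives the robot as it stands. The module is installed in compiled form; this text tells all that it offers.
- The arm moves only by the tool send_rows, never from a script. Its argument "plan" is a list of rows, each a list of 3 entries, a list of its own where there are three numbers: the shift along the world's x, y, z in m, then the turn, a rotation vector about the world's x, y, z in rad, then the closure in counts, from 0 (fully open) to 255 (shut). A call has 1 to 20 rows; each row shifts and turns the commanded pose from where the row before left it; what a row does not reach is not made up. A row lasts 1/10 s, in which the tool goes at most 50 mm and 8.59 degrees, less where a joint would pass 70% of its speed; a pose out of reach is approached as far as the arm can. A call is refused whole if a number of a shift passes 0.05 or a number of a turn 0.15, either way. A call with a gripper value outside its range is refused whole. The fingers move at their own pace and stop on an object; "newtons" is the grip in N (left out, the last holds). Time passes only in rows, so rows that do not move let the fingers close. It gives the time, the measured TCP pose, the force and the opening at its end, in the units of the state.
- robot.observe(): the state, without advancing time (a new reading comes with each control period).
- imaging.read_camera(name): name is "scene" or "top" or "wrist"; returns a dict with "pixels" (400x640x3 uint8, red, green, blue), "fx", "fy", "cx", "cy" (pixels), "dist_coeffs" ([k1, k2, p1, p2, k3] as OpenCV has them; the pictures are not rectified), "world_from_camera" (4x4, takes a point from camera to world coordinates). Camera axes: x right, y down, z forward; pixel columns grow to the right and rows downward; lengths in m; the calibration is good to about 2 mm. A picture is of the moment at which its call begins. There is no depth.
- robot.hand_in(): hands the job in, once; it reports no verdict.
The state is a dict: "time": time; "qpos": joint angles; "qvel": joint speeds; "joint_efforts": joint torques, N m; "tool_pos": TCP position; "tool_rot": TCP orientation; "contact_force": force on the tool from outside, world axes, zero at the start; "torque": the same for the moment, N m; "opening": finger opening in m.
Only numpy, scipy, OpenCV 4.12 (cv2) and the standard library are available. Lean on these libraries where they do the work, as an engineer would, in place of code of your own. Each camera call takes 0.05 s, during which the arm holds its last target.

TASK

Check by hand that the limit switch with the roller at the end of its arm works: push its upright arm sideways, to either side, until it leans about 45 degrees and is clearly tripped, and hold it there for about a second without driving it to its end stop. Then let go so that it springs back upright. Leave the other switch, which has a plain thin rod for an arm, and the model boat as they are.

Things in the scene. Friction and masses are not known exactly. Their poses are not given: they have to be found in the camera images.
- roller_switch: Limit switch with a roller arm, fixed to the bench. Origin: centre of the underside of its 100 x 100 x 30 mm plywood base; z up. On it a grey housing, 34 mm along x, 40 mm along y, top 100 mm above the bench. The arm stands before the housing's -x face, 27 mm from the origin in -x. It may be left or right of the boat, turned up to 45 degrees; 25 mm around its base is clear.
- roller_arm (a joint): Roller arm: steel, 5 mm (x) by 13 mm (y), pivot 85 mm above the bench, axis along the switch's x. Black roller, 18 mm across, centred 70 mm above the pivot, 30 to 39 mm from the origin in -x. Value: lean in rad, 0 upright, positive to the switch's +y, stops at +-1.4. Spring 0.3 N m/rad (3.5 N at the roller for 45 degrees) rights it. Trips beyond 0.5 rad either way.
- rod_tip (a point): Tip of the other switch's arm: a plain steel rod 6 mm thick without roller, on the same base and housing, sprung in the same way; the upright tip is 180 mm above the bench. That switch stands on the opposite side of the boat and is not to be touched.
- boat: Home-made wooden model boat lying loose between the two switches, 260 mm along its x, 110 mm along its y, deck 36 mm high, with a mast and a 90 mm wide crossbar whose top is 189 mm above the bench; 0.7 kg. Origin: centre of the underside.
Not all that is in view belongs to the job. Leave any blue look-alike of the roller_switch alone.

How it is judged:
By the outcome, as a careful person would: the job done as asked, in the order asked, and still so for the second after the job is handed in, with the robot touching nothing.
It also fails if it takes over 32 s, if anything falls off the work surface, if the arm or the gripper's body presses on something with over 40 N, if the wrist force passes 120 N, or if a joint passes its speed limit or range.

## Working session

There is one attempt and no reset: what is moved stays moved. The work goes in short steps, Python scripts to look and compute and a tool call to move; the robot and the scene stay as the last step left them, time stands still between calls to the robot, and variables do not carry over. Pictures are saved under pics/ and viewed, and the job is handed in when it is done.

Besides the shell and the picture viewer there is one more tool, called after ">>>" as name(argument=value, ...) on one line, values as JSON. send_rows: Moves the arm, as the interface text tells. Its arguments: {"type":"object","properties":{"plan":{"type":"array"},"newtons":{"type":"number"}},"required":["plan"]}

```bash
mkdir -p pics
python3 - <<'E'
from cell import robot, imaging
import cv2,pickle
d={}
for n in ["scene","top","wrist"]:
    c=imaging.read_camera(n); d[n]=c
    cv2.imwrite(f"pics/{n}0.png",c["pixels"][:,:,::-1])
    print(n,c["fx"],c["fy"],c["cx"],c["cy"],c["dist_coeffs"],c["world_from_camera"])
pickle.dump(d,open("cams0.pkl","wb"))
print(robot.observe())
E
```

```text
scene 429.2005358950857 429.2005358950857 322.9055714565769 197.19048666480882 [-0.08335964  0.          0.          0.          0.        ] [[ 0.88464508  0.3642767  -0.29104221  0.86631601]
 [ 0.4661196  -0.70651628  0.53251035 -0.59192698]
 [-0.01164495 -0.60674314 -0.79481266  1.13053156]
 [ 0.          0.          0.          1.        ]]
top 394.90189732084593 394.90189732084593 325.2953875144199 203.19877926342778 [0.00069447 0.         0.         0.         0.        ] [[ 0.00975966 -0.98707525  0.15996002  0.37350894]
 [-0.99967337 -0.00585271  0.02487749  0.06116238]
 [-0.02361976 -0.16015057 -0.98680996  1.10027159]
 [ 0.          0.          0.          1.        ]]
wrist 285.1005766394596 285.1005766394596 314.25894659476563 202.55988504605588 [-0.0310706  0.         0.         0.         0.       ] [[ 3.50689173e-01  9.02943534e-01  2.48415134e-01  1.15852295e-01]
 [ 9.36491561e-01 -3.37895980e-01 -9.38608698e-02  5.15448529e-01]
 [-8.12590484e-04  2.65554667e-01 -9.64095461e-01  3.83351829e-01]
 [ 0.00000000e+00  0.00000000e+00  0.00000000e+00  1.00000000e+00]]
{'time': 0.15, 'qpos': array([ 1.06699626e+00,  3.42595102e-01,  1.52476722e+00,  2.70401584e-05,
        1.27541545e+00, -1.45948155e-01]), 'qvel': array([-0.00010478, -0.00108847, -0.00357486,  0.0004201 ,  0.00066993,
        0.0017209 ]), 'joint_efforts': array([ 1.31333858e-03, -4.31468296e+01, -2.44352031e+01,  7.18146516e-02,
        5.37125696e-02, -1.04388323e-04]), 'tool_pos': array([0.18369   , 0.49150107, 0.22619839]), 'tool_rot': array([-3.14042390e+00, -1.97936192e-04,  2.78373274e+00]), 'contact_force': array([ 0.67644433, -0.14818845,  0.20013521]), 'torque': array([-0.03072891,  0.04917749, -0.02087641]), 'opening': 0.09158783954183757}
```

View pics/scene0.png

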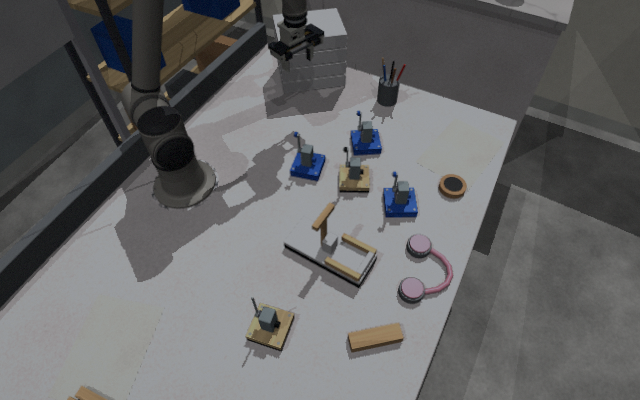

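View pics/top0.png

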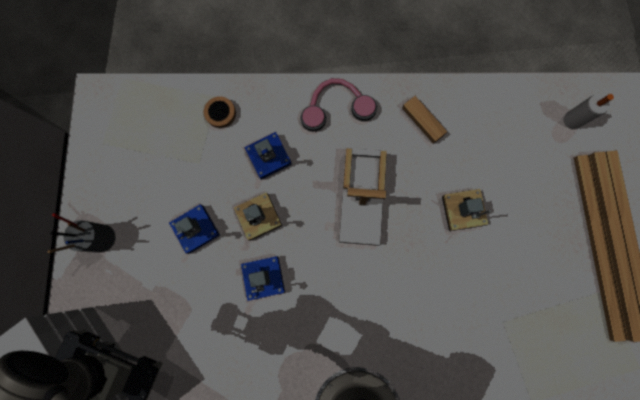

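View pics/wrist0.png

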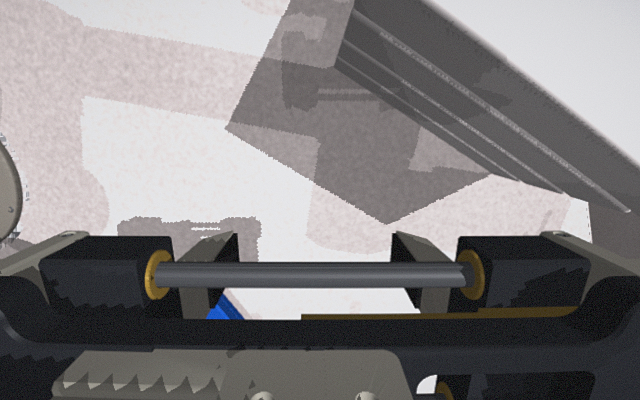

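Two candidates have a plywood base: one at scene (354,175) / top (258,215), among three blue look-alikes, and one at scene (270,325) / top (467,210). I'll enlarge both.

Run:
```python
import pickle,cv2,numpy as np
d=pickle.load(open("cams0.pkl","rb"))
s=d["scene"]["pixels"][:,:,::-1];t=d["top"]["pixels"][:,:,::-1]
def crop(im,x,y,w,h,k): return cv2.resize(im[y:y+h,x:x+w],None,fx=k,fy=k,interpolation=cv2.INTER_CUBIC)
a=crop(s,320,130,70,70,5);b=crop(s,235,285,70,70,5)
cv2.imwrite("pics/c1.png",np.clip(np.hstack([a,b])*1.5,0,255).astype(np.uint8))
cv2.imwrite("pics/c2.png",np.clip(crop(t,160,120,140,190,3)*1.8,0,255).astype(np.uint8)) 
cv2.imwrite("pics/c3.png",np.clip(crop(t,225,180,80,70,8)*1.8,0,255).astype(np.uint8))
```

```text
(no output)
```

View pics/c1.png

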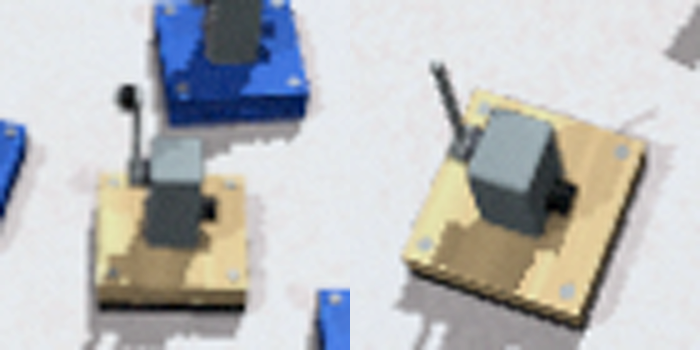

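View pics/c2.png

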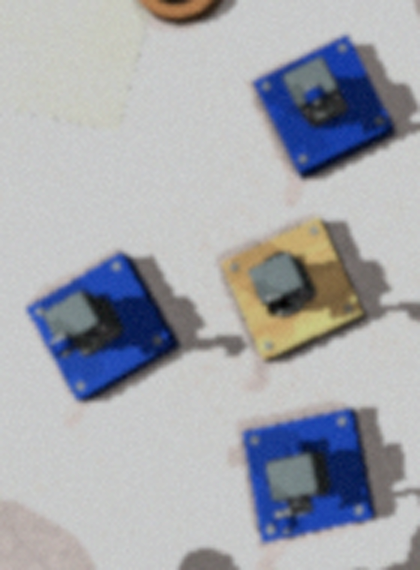

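View pics/c3.png

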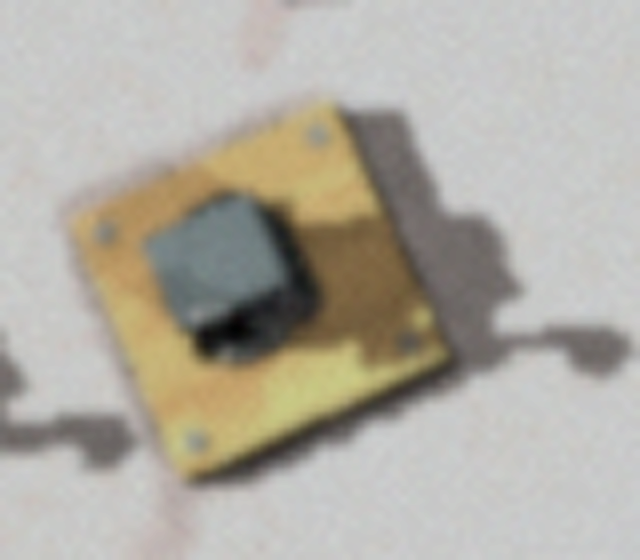

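The left crop (scene 354,175) shows plywood with a black roller at about scene (345,149), so it is the target. The right one has a plain rod. Next I'll compute the pose from the base corners and cross-check with the roller.

```bash
cat > h.py <<'E'
import cv2,numpy as np,pickle
def proj(c,P):
    T=np.linalg.inv(c["world_from_camera"]);K=np.array([[c["fx"],0,c["cx"]],[0,c["fy"],c["cy"]],[0,0,1]])
    r,_=cv2.Rodrigues(T[:3,:3])
    return cv2.projectPoints(np.array(P,float).reshape(-1,1,3),r,T[:3,3],K,np.array(c["dist_coeffs"]))[0].reshape(-1,2)
def back(c,uv,z):
    K=np.array([[c["fx"],0,c["cx"]],[0,c["fy"],c["cy"]],[0,0,1]])
    n=cv2.undistortPoints(np.array(uv,float).reshape(-1,1,2),K,np.array(c["dist_coeffs"])).reshape(-1,2)
    W=c["world_from_camera"];d=np.c_[n,np.ones(len(n))]@W[:3,:3].T;o=W[:3,3]
    return o+d*((z-o[2])/d[:,2])[:,None]
E
python3 - <<'E'
from h import *
d=pickle.load(open("cams0.pkl","rb"));t=d["top"];s=d["scene"]
q=np.array([[72,205],[325,100],[450,347],[190,472]])
uv=(q+.5)/8-.5+[225,180]
P=back(t,uv,.03);print(P);c=P.mean(0);print("centre",c)
e=[np.linalg.norm(P[i]-P[(i+1)%4]) for i in range(4)];print(e)
# yaw from edges mod 90
a=[np.degrees(np.arctan2(*(P[(i+1)%4]-P[i])[1::-1])) for i in range(4)];print(a)
uvs=(np.array([[97,178],[247,178],[247,292],[95,292]])+.5)/5-.5+[320,130]
print(back(s,uvs,.03),back(s,uvs,.03).mean(0))
r=(np.array([[128,97]])+.5)/5-.5+[320,130]
print("roller at z .155",back(s,r,.155))
r=(np.array([[235,335]])+.5)/8-.5+[225,180]
print("roller top",back(t,r,.155))
for n,u in (("boat mast bar scene",[(325,213),(335,205),(313,224)]),):
    print(back(s,u,.189))
print("boat top",back(t,[(348,194),(386,195)],.189), back(t,[(340,243),(382,243),(346,150),(386,152)],.036))
bl=[(268,155),(194,228),(263,278)]
print("blue",back(t,bl,.03))
E
```

```text
[[0.53993735 0.34128829 0.03      ]
 [0.57725089 0.25494223 0.03      ]
 [0.49165563 0.20915389 0.03      ]
 [0.44833004 0.29660603 0.03      ]]
centre [0.51429348 0.27549761 0.03      ]
[np.float64(0.0940635017140474), np.float64(0.09707275864501917), np.float64(0.0975960225034685), np.float64(0.10192351837238814)]
[np.float64(-66.6289226408787), np.float64(-151.85588547014936), np.float64(116.35476154603361), np.float64(26.0012071904065)]
[[0.4480887  0.2924462  0.03      ]
 [0.53929914 0.33944493 0.03      ]
 [0.57996381 0.2481855  0.03      ]
 [0.49139357 0.20252711 0.03      ]] [0.51468631 0.27065093 0.03      ]
roller at z .155 [[0.48267387 0.26149829 0.155     ]]
roller top [[0.48103702 0.25714326 0.155     ]]
[[ 0.55143747 -0.00578033  0.189     ]
 [ 0.56326885  0.03031271  0.189     ]
 [ 0.53978399 -0.0517478   0.189     ]]
boat top [[ 0.54338358  0.03111345  0.189     ]
 [ 0.54148185 -0.05762041  0.189     ]] [[ 0.43801136  0.04744745  0.036     ]
 [ 0.43894948 -0.06495643  0.036     ]
 [ 0.69664492  0.03171     0.036     ]
 [ 0.69117368 -0.07935711  0.036     ]]
blue [[0.68333626 0.25063302 0.03      ]
 [0.47602035 0.4473319  0.03      ]
 [0.34336713 0.25280217 0.03      ]]
```

>>> send_rows(plan=[[[0.028,-0.0202,0.01],[0,0,0],255],[[0.028,-0.0202,0],[0,0,-0.05],255],[[0.028,-0.0202,0],[0,0,-0.1],255],[[0.028,-0.0202,0],[0,0,-0.1],255],[[0.028,-0.0202,0],[0,0,-0.1],255],[[0.028,-0.0202,0],[0,0,-0.1],255],[[0.028,-0.0202,0],[0,0,-0.1],255],[[0.028,-0.0202,0],[0,0,-0.1],255],[[0.028,-0.0202,0],[0,0,-0.1],255],[[0.028,-0.0202,0],[0,0,0],255],[[0,0,0],[0,0,0],255],[[0,0,0],[0,0,0],255],[[0,0,0],[0,0,0],255]], newtons=20)

```text
time: 1.45
tool_pos: [0.463, 0.2902, 0.2365]
tool_rot: [-3.141, -0.0, 2.034]
contact_force: [-0.2, 0.1, 0.7]
opening: 0.0005
```

```bash
cat > look.py <<'E'
import sys
from h import *
from cell import robot,imaging
k=sys.argv[1]
s=imaging.read_camera("scene");w=imaging.read_camera("wrist")
a=cv2.resize(s["pixels"][100:230,270:440,::-1],None,fx=4,fy=4,interpolation=cv2.INTER_CUBIC)
cv2.imwrite(f"pics/s{k}.png",np.clip(a*1.4,0,255).astype(np.uint8))
cv2.imwrite(f"pics/w{k}.png",w["pixels"][:,:,::-1])
o=robot.observe();print(o["time"],o["tool_pos"],o["tool_rot"],o["contact_force"],o["opening"],o["qpos"])
pickle.dump((s,w),open(f"c{k}.pkl","wb"))
E
python3 look.py 1
```

```text
1.55 [0.46294019 0.29053997 0.23680261] [-3.14149409e+00 -1.89216254e-04  2.03535544e+00] [0.09258588 0.77077197 0.10950402] 0.0008325035544873306 [ 4.20113452e-01  3.74161586e-01  1.44726818e+00  1.90600235e-04
  1.32026976e+00 -4.44929357e-02]
```

View pics/s1.png

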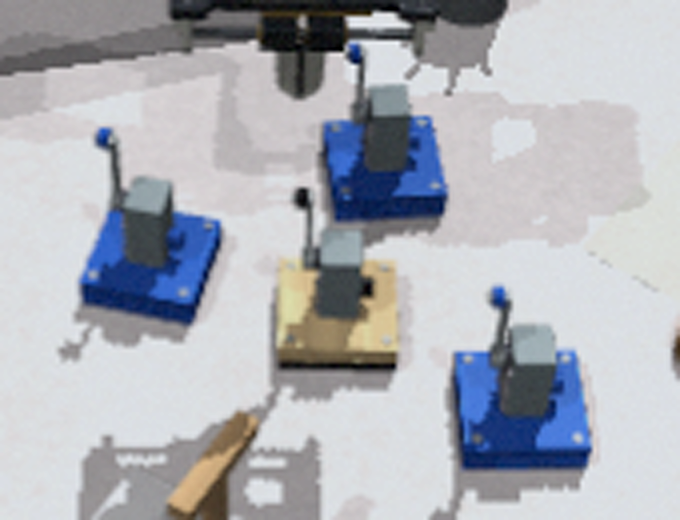

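View pics/w1.png

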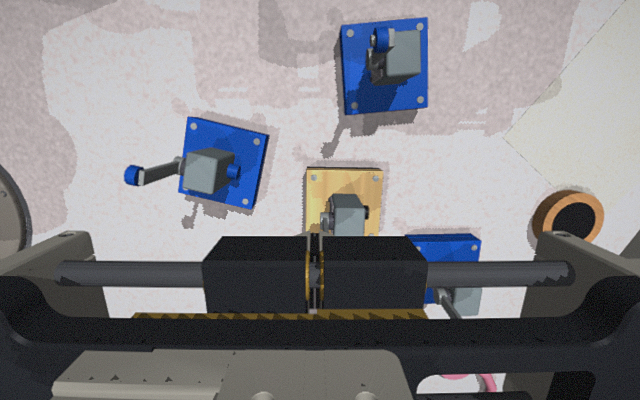

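The fingertips (scene crop 300,97) are behind and above the roller (303,197), on its +y side. I'll lower straight down to z ≈ 0.135.

>>> send_rows(plan=[[[0,0,-0.025],[0,0,0],255],[[0,0,-0.025],[0,0,0],255],[[0,0,-0.025],[0,0,0],255],[[0,0,-0.0265],[0,0,0],255],[[0,0,0],[0,0,0],255],[[0,0,0],[0,0,0],255]])

```text
time: 2.15
tool_pos: [0.4635, 0.2904, 0.1358]
tool_rot: [-3.142, -0.0, 2.035]
contact_force: [-0.6, 0.4, 0.2]
opening: 0.0004
```

```bash
python3 look.py 2
```

```text
2.25 [0.46449169 0.29049796 0.13690062] [3.13871998e+00 1.07138065e-04 2.03446559e+00] [-0.48392072  0.16720409 -0.14460849] 0.0007062570379782844 [ 4.18972142e-01  4.68316312e-01  1.59228466e+00  2.42055040e-05
  1.07811709e+00 -4.47086918e-02]
```

View pics/s2.png

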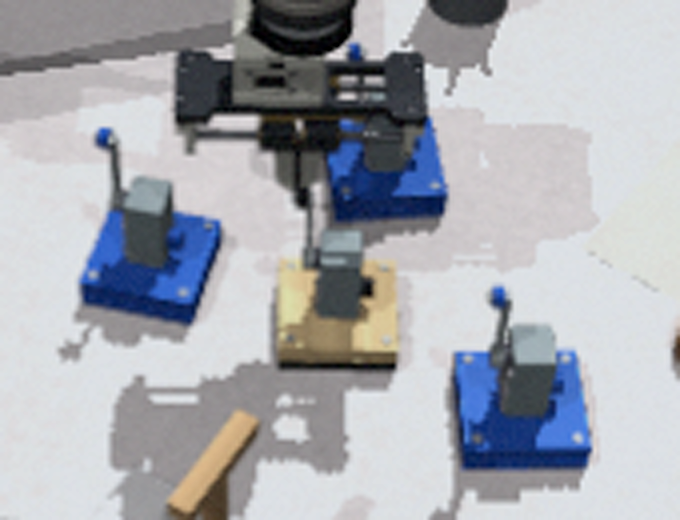

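View pics/w2.png

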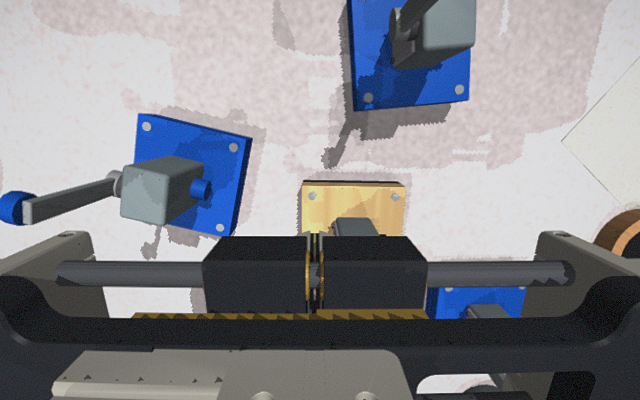

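>>> send_rows(plan=[[[0.0045,-0.009,0],[0,0,0],255],[[0.0045,-0.009,0],[0,0,0],255],[[0.0045,-0.009,0],[0,0,0],255],[[0.0045,-0.009,0],[0,0,0],255],[[0.0045,-0.009,0],[0,0,0],255],[[0,0,0],[0,0,0],255]])

```text
time: 2.85
tool_pos: [0.4865, 0.2434, 0.135]
tool_rot: [-3.141, -0.0, 2.032]
contact_force: [-2.6, 1.4, 1.5]
opening: 0.0006
```

```bash
python3 look.py 3
```

```text
2.95 [0.48630541 0.24429978 0.13531925] [-3.14112162e+00  8.11816941e-05  2.03300501e+00] [-2.32675427  1.25790163  2.69344005] 0.00027952855393657036 [ 3.24768739e-01  4.65894203e-01  1.60153329e+00 -1.64828668e-04
  1.07462064e+00 -1.37361419e-01]
```

View pics/s3.png

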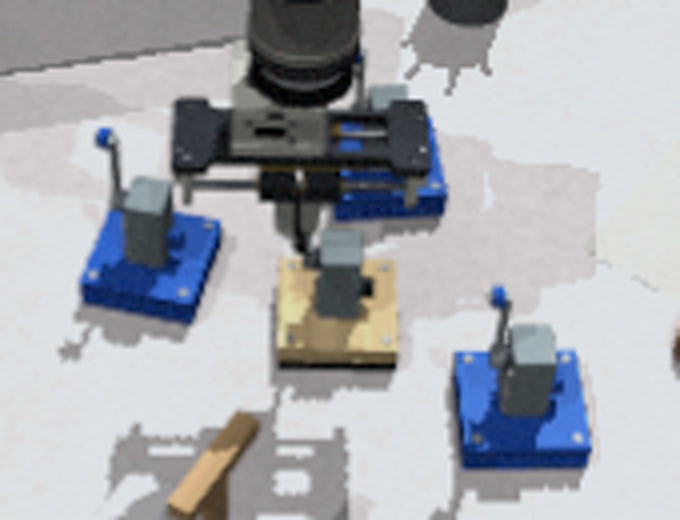

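```bash
cat > lean.py <<'E'
import sys
from h import *
s,_=pickle.load(open(f"c{sys.argv[1]}.pkl","rb"))
o=np.array([.5145,.272,0]);a=np.radians(26.5);x=np.array([np.cos(a),np.sin(a),0]);y=np.array([-np.sin(a),np.cos(a),0])
for d in range(0,85,10):
    t=-np.radians(d);p=o-.0345*x+y*.07*np.sin(t)+np.array([0,0,.085+.07*np.cos(t)])
    print(d,((proj(s,p)[0]-[270,100]+.5)*4-.5).round(0))
im=s["pixels"][135:175,325:375,::-1]
cv2.imwrite(f"pics/z{sys.argv[1]}.png",np.clip(cv2.resize(im,None,fx=14,fy=14,interpolation=cv2.INTER_CUBIC)*1.7,0,255).astype(np.uint8))
E
python3 lean.py 3
```

```text
0 [301. 202.]
10 [301. 214.]
20 [301. 228.]
30 [301. 243.]
40 [301. 259.]
50 [300. 275.]
60 [300. 290.]
70 [300. 304.]
80 [299. 317.]
```

View pics/z3.png

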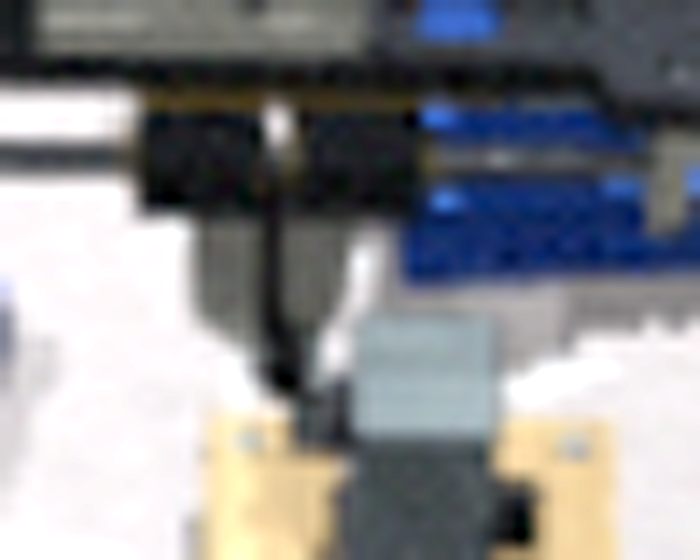

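The roller is at scene ≈(345,161), a lean of about 30°. I'll go another 17 mm and hold.

>>> send_rows(plan=[[[0.0038,-0.0076,0],[0,0,0],255],[[0.0038,-0.0076,0],[0,0,0],255],[[0,0,0],[0,0,0],255],[[0,0,0],[0,0,0],255]])

```text
time: 3.35
tool_pos: [0.4935, 0.2299, 0.1352]
tool_rot: [-3.141, -0.001, 2.034]
contact_force: [-3.0, 3.1, 0.5]
opening: 0.0007
```

```bash
python3 look.py 4; python3 lean.py 4
```

```text
3.45 [0.493492   0.22998222 0.13525631] [-3.14119753e+00 -3.31886809e-04  2.03428306e+00] [-3.94873112  3.0459827   0.26060735] 0.00038318213029564133 [ 2.95160791e-01  4.66310943e-01  1.60101430e+00  2.96776046e-04
  1.07471256e+00 -1.68467324e-01]
0 [301. 202.]
10 [301. 214.]
20 [301. 228.]
30 [301. 243.]
40 [301. 259.]
50 [300. 275.]
60 [300. 290.]
70 [300. 304.]
80 [299. 317.]
```

View pics/z4.png

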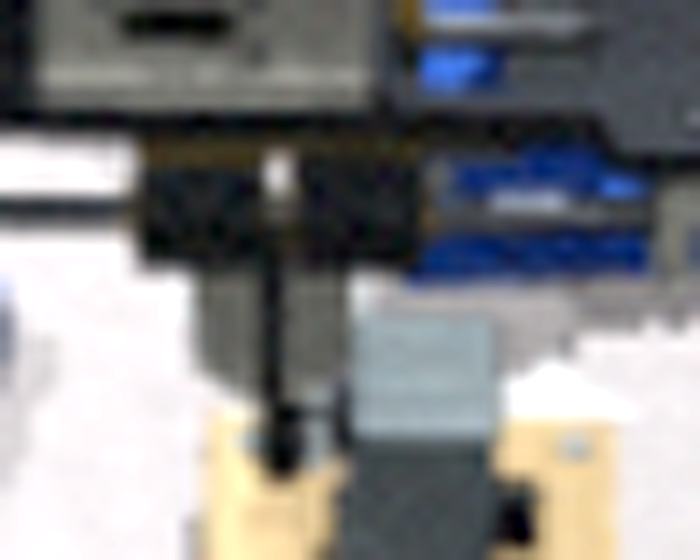

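The roller is at scene ≈(345,167), which the model puts at about 45° lean. The force is about 4–5 N. I'll hold for 1 s, then look again.

>>> send_rows(plan=[[[0,0,0],[0,0,0],255],[[0,0,0],[0,0,0],255],[[0,0,0],[0,0,0],255],[[0,0,0],[0,0,0],255],[[0,0,0],[0,0,0],255],[[0,0,0],[0,0,0],255],[[0,0,0],[0,0,0],255],[[0,0,0],[0,0,0],255]])

```text
time: 4.25
tool_pos: [0.4936, 0.2299, 0.1352]
tool_rot: [-3.141, -0.0, 2.034]
contact_force: [-4.0, 3.4, -0.3]
opening: 0.0005
```

```bash
python3 look.py 5; python3 lean.py 5 >/dev/null
```

```text
4.35 [0.49356393 0.22989112 0.13523097] [-3.14129302e+00 -3.32822936e-04  2.03415333e+00] [-4.3449022   4.3525939   0.38168562] 0.00033950185804828864 [ 2.94950318e-01  4.66334350e-01  1.60105509e+00  3.16009302e-04
  1.07455442e+00 -1.68557239e-01]
```

View pics/z5.png

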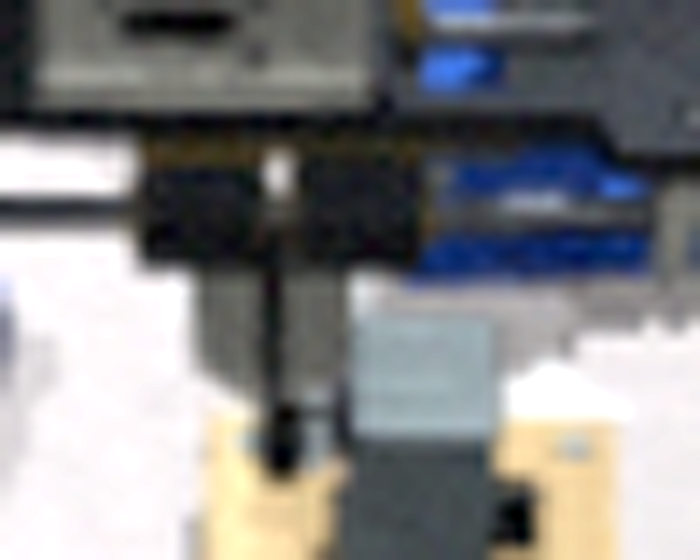

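It held steady at ≈45° for about 1.2 s. Now I'll back off along the same line, then lift.

>>> send_rows(plan=[[[-0.0045,0.009,0],[0,0,0],255],[[-0.0045,0.009,0],[0,0,0],255],[[-0.0045,0.009,0],[0,0,0],255],[[-0.0045,0.009,0],[0,0,0],255],[[-0.0045,0.009,0],[0,0,0],255],[[-0.0045,0.009,0],[0,0,0],255],[[-0.0045,0.009,0],[0,0,0],255],[[-0.0045,0.009,0],[0,0,0],255],[[0,0,0],[0,0,0],255],[[0,0,0.025],[0,0,0],255],[[0,0,0.03],[0,0,0],255],[[0,0,0.03],[0,0,0],255],[[0,0,0.02],[0,0,0],255],[[0,0,0],[0,0,0],255],[[0,0,0],[0,0,0],255]])

```text
time: 5.85
tool_pos: [0.4579, 0.3013, 0.2399]
tool_rot: [3.141, 0.0, 2.034]
contact_force: [-0.3, -0.5, -0.6]
opening: 0.0
```

```bash
python3 look.py 6; python3 lean.py 6 >/dev/null
python3 - <<'E'
from h import *
from cell import imaging
t=imaging.read_camera("top");cv2.imwrite("pics/top6.png",t["pixels"][:,:,::-1])
a=pickle.load(open("c6.pkl","rb"))[0]["pixels"];b=pickle.load(open("cams0.pkl","rb"))["scene"]["pixels"]
cv2.imwrite("pics/scene6.png",a[:,:,::-1])
for n,(x,y,w,h) in dict(boat=(280,195,105,95),rod=(240,290,60,65),target=(330,140,45,55)).items():
    D=np.abs(a[y:y+h,x:x+w].astype(int)-b[y:y+h,x:x+w]).max(2);print(n,D.mean(),(D>40).sum())
E
```

```text
5.95 [0.45738969 0.30116184 0.23879362] [-3.13910350e+00  1.03323188e-05  2.03359810e+00] [0.12100632 0.49020721 0.52097417] 0.00040898192442544206 [ 4.42353106e-01  3.76159760e-01  1.43865131e+00 -6.30567375e-05
  1.32927001e+00 -2.04334993e-02]
boat 13.758095238095239 1961
rod 3.3423076923076924 0
target 4.876767676767677 0
```

View pics/s6.png

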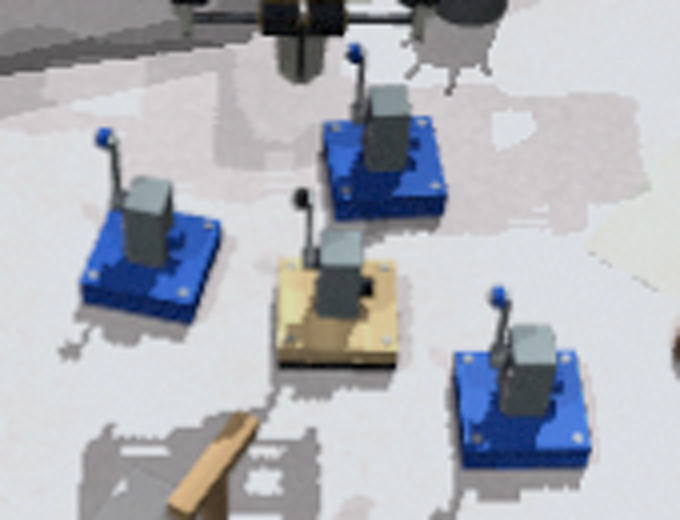

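View pics/scene6.png

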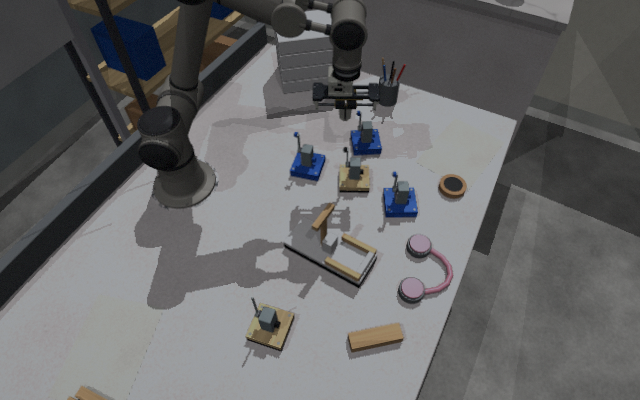

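The roller arm is upright again, with the roller back at scene crop (302,198). The rod switch is unchanged. The boat's edges are where they were (286,245 to 376,262), and the pixel change there is the robot's shadow. The tool is clear, so I'm handing in.

```bash
python3 -c "
from cell import robot
print(robot.hand_in())"
```

```text
the job is handed in; nothing more can be done
None
```

The roller switch works. I pushed its arm with the shut fingers towards the switch's −y side, to a lean of about 45°. I held it there for about 1.2 s, against roughly 4–6 N and well short of its end stop, then backed off and lifted clear. The job was handed in after about 6 s on the robot's clock.

**Final checks:**
- **Roller arm:** it sprang back upright, with no significant pixel change from the first picture.
- **Rod switch:** unchanged between the first and last pictures.
- **Boat:** the picture comparison did flag a change in its area. By eye its edges are in the same place, so I put the change down to the robot's moving shadow.
- **Tool:** clear of everything, with the force reading back to about zero.
- **Lean angle:** about 45° was read from the camera image, so expect an error of a few degrees. While pushing, the measured force had more −x in it than a pure sideways push should give. I didn't look into why.

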